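# Clear the dosing mat and present a fresh tray

## Task

The dropper bottle with the red cap has toppled over on the dark bench mat: stand it upright inside the white ring on the mat and let go of it. Then take a fresh tray for it: grip the orange tab of the top tray in the grey holder and peel the tray off the clinging stack corner first, so that the tab corner is clearly up while the opposite corner is still down in the stack, without dragging or lifting the holder. Finish holding the tray by its tab, level, about 10 cm above the white square outlined on the mat; keep holding it, and leave the bottle standing and the timer, tape roll and petri dish where they are.

Things in the scene. Friction and masses are not known exactly. Their poses are not given: they have to be found in the camera images.
- bottle: white plastic dropper bottle with a red cap and nozzle, about 50 g, lying on its side on the mat at the start. Body: cylinder 38 mm in diameter and 74 mm long, then a 20 mm wide cap and nozzle to 113 mm. Origin at the centre of the base, z axis from the base towards the nozzle (level while it lies; it then points left, within 0.25 rad of +y on the far side and 0.65 rad on the robot's side)
- mat: dark teal bench mat, fixed, 150 x 270 x 2 mm (x, y, z); origin at the centre of its underside, y along its length, roughly to the robot's left
- ring (a point): centre, on the mat's top, of the white ring near the left end of the mat where the bottle must stand; inner diameter 72 mm. In the mat's frame at (0, 85, 2) mm
- square (a point): centre, on the mat's top, of the square outlined in white (116 mm) in the right part of the mat, over which the tray is presented. In the mat's frame at (0, -70, 2) mm
- stack: grey holder with two white trays left in it, loose on the counter, weighted, 2 kg, base 150 x 150 mm; origin at the centre of its underside, axes as the top tray's at the start. A black post 30 mm wide rises to 52 mm at the middle of each side; each has a sprung black rubber bead that snaps over the top tray's rim, so the tray clings
- tray: top white formed tray, loose, about 30 g, nested in the holder: floor 84 mm square, sloping walls, rim 116 mm square, 9 mm wide, its top 16 mm above the tray's underside. Origin at the centre of its underside, 25 mm above the counter while nested; z up. The orange tab is on the corner at (-x, -y), which faces roughly to the robot
- tab (a point): middle of the orange tab, an upright fin on the rim's corner: 24 mm long along the tray's diagonal, 6 mm thick, 18 mm high (41 to 59 mm above the counter while nested). In the tray's frame at (-56.6, -56.6, 25) mm, 80 mm from its centre. Pinch it with the fingers closing across the diagonal
- far_corner (a point): the rim's corner at the other end of the diagonal from the tab, in the tray's frame at (58, 58, 15) mm
- seat (a point): point on the holder, (0, 0, 25) mm in its frame, where the tray's origin lies while nested. A bead snaps back and lets go once the rim beside it has risen about 3 mm. Lifted at the tab, turning about the far corner, the beads let go one after another and about 5 N is enough; a level lift needs over twice that. A pull over about 10 N at the tab tips the holder
- timer: bystander: white bench timer 66 x 62 x 18 mm, origin under its centre
- tape_roll: bystander: roll of tape, 60 mm wide, 18 mm high, origin under its centre
- petri: bystander: petri dish, 60 mm wide, 15 mm high, origin under its centre

How it is judged:
By the outcome, as a careful person would: the job done as asked, in the order asked, and still so for the second after the job is handed in, while the arm keeps its last pose, push and grip.
It also fails if it takes over 67 s, if anything falls off the work surface, if the arm or the gripper's body presses on something with over 40 N, if the wrist force passes 120 N, or if a joint passes its speed limit or range.

## Robot

A 7-joint arm with a two-finger parallel gripper is mounted at the origin on a cart in front of the work surface, level with it; the furniture and walls round the work are solid. World frame = base frame: x ahead of the robot, y to its left, z up, the work surface at z = 0. Lengths are in m, angles in rad, forces in N, time in s.
With the tool pointing down it reaches from about 0.4 to 0.875 m from the base axis. Payload 19.3 kg.
Tool frame: the origin (TCP) lies at the very end of the fingers, on their centre line; the grasp point (between the pads) lies 19 mm behind it; z points along the fingers, y is the line along which they close (so a half turn about z gives the same grasp; the last joint's range is limited). The gripper opens to 85 mm and grips with 20 to 120 N. Pads are 22 mm wide; open, the fingers measure 114 mm over their backs; the gripper's body (76 mm by 85 mm) begins 54 mm behind the grasp point. The pads swing forward as they close: fully open they stand 13 mm farther back than shut.
Start: joints at [-1.242, 0.521, -0.036, 1.599, 0.021, 1.021, -0.113], TCP at [0.243, 0.576, 0.231] pointing down, gripper open.
Joint ranges: [-2.91, 2.91], [-0.3, 2.13], [-1.5, 1.42], [0.17, 2.43], [-1.26, 4.41], [0.16, 1.93], [-2.52, 2.52]. Speed limits (rad/s): [1.89, 1.89, 2.39, 2.39, 3.01, 3.01, 3.01].

## Interface

Orientations are given as [roll, pitch, yaw] about the fixed x, y, z axes, in that order (R = Rz(yaw) Ry(pitch) Rx(roll)).
In Python, from workcell import bot gives the robot as it stands.
- The arm moves only by the shell command python3 -m crank 'ROWS' [FORCE]. ROWS is a JSON object of lists of equal length, an entry for each row: "travel": the shift along the world's x, y, z in cm, a list of three; "turn": the turn, a rotation vector about the world's x, y, z in degrees, a list of three; "gripper": the closure, from 0 (fully open) to 1 (shut). A call has exactly 5 rows; each row is the pose to reach, as a shift and turn from the pose commanded when the call began; what a row does not reach only later rows make up. A row lasts 1/10 s, in which the tool goes at most 50 mm and 8.59 degrees, less where a joint would pass 70% of its speed; a pose out of reach is approached as far as the arm can. A call with a gripper value outside its range is refused whole. The fingers move at their own pace and stop on an object; FORCE is the grip in N (left out, the last holds). Time passes only in rows, so rows that repeat a pose let the fingers close, or fill a call up. It gives the time, the measured TCP pose, the force, the opening and the grip force at its end, in the units of the state.
- bot.observe(): the state, without advancing time (a new reading comes with each control period).
- bot.grab_frame(name): name is "scene" or "top" or "wrist"; returns a dict with "pixels" (420x560x3 uint8, red, green, blue), "fx", "fy", "cx", "cy" (pixels), "dist" ([k1, k2, p1, p2, k3] as OpenCV has them; the pictures are not rectified), "extrinsics" (4x4, takes a point from world to camera coordinates). Camera axes: x right, y down, z forward; pixel columns grow to the right and rows downward; lengths in m; the calibration is good to about 2 mm. A picture is of the moment at which its call begins. There is no depth.
- bot.job_done(): hands the job in; it is judged then, once.
The state is a dict: "clock": time; "qpos": joint angles; "qd": joint speeds; "joint_efforts": joint torques, N m; "position": TCP position; "tool_rot": TCP orientation; "force": force on the tool from outside, world axes, zero at the start; "moment": the same for the moment, N m; "grip_width": finger opening in m; "finger_force": force on a finger pad.
Only numpy, scipy, OpenCV 4.12 (cv2) and the standard library are available. Lean on these libraries where they do the work, as an engineer would, in place of code of your own. Each camera call takes 0.05 s, during which the arm holds its last target. There are 200 camera calls.

## Working session

There is one attempt and no reset: what is moved stays moved. The work goes in short steps, Python scripts to look and compute and a shell command to move; the robot and the scene stay as the last step left them, time stands still between calls to the robot, and variables do not carry over. Pictures are saved under pics/ and viewed, at most 10 in all, crops included, and the job is handed in when it is done.

```bash
mkdir -p pics; ls
cat > h.py <<'E'
import numpy as np, cv2
from workcell import bot
def grab(n,name):
    f=bot.grab_frame(n); np.save(f'pics/{name}.npy',{k:v for k,v in f.items()},allow_pickle=True)
    cv2.imwrite(f'pics/{name}.png',cv2.cvtColor(np.asarray(f['pixels'],np.uint8),cv2.COLOR_RGB2BGR)); return f
def load(name): return np.load(f'pics/{name}.npy',allow_pickle=True).item()
def K(f): return np.array([[f['fx'],0,f['cx']],[0,f['fy'],f['cy']],[0,0,1.]])
def w(f,uv,z):
    uv=np.array(uv,float).reshape(-1,1,2); n=cv2.undistortPoints(uv,K(f),np.array(f['dist'],float)).reshape(-1,2)
    T=np.array(f['extrinsics']);R=T[:3,:3];c=-R.T@T[:3,3]
    d=np.c_[n,np.ones(len(n))]@R
    z=np.broadcast_to(z,len(n))
    return c+d*((z-c[2])/d[:,2])[:,None]
def proj(f,P):
    T=np.array(f['extrinsics']); return cv2.projectPoints(np.array(P,float).reshape(-1,3),cv2.Rodrigues(T[:3,:3])[0],T[:3,3],K(f),np.array(f['dist'],float))[0].reshape(-1,2)
E
python3 - <<'E'
from h import *
for n in ['top','scene']:
    f=grab(n,n+'0'); T=np.array(f['extrinsics']); print(n,-T[:3,:3].T@T[:3,3],f['fx'])
a=cv2.imread('pics/top0.png');cv2.imwrite('pics/top0b.png',cv2.resize(a,(800,600),interpolation=cv2.INTER_CUBIC))
a=cv2.imread('pics/scene0.png');cv2.imwrite('pics/scene0b.png',cv2.resize(a,(800,600),interpolation=cv2.INTER_CUBIC))
print(bot.observe())
E
```

```text
pics
top [0.47067258 0.2149788  1.15075211] 445.1516859897193
scene [ 0.02684741 -0.684069    0.82018496] 440.3282110807362
{'clock': 0.1, 'qpos': array([-1.24222768,  0.52190585, -0.03634665,  1.5999552 ,  0.02120223,
        1.02112046, -0.1128097 ]), 'qd': array([ 6.90191073e-04,  1.74205759e-03, -8.56369083e-04,  9.52515876e-04,
        8.63278174e-04,  8.35744795e-05, -1.05644571e-03]), 'joint_efforts': array([ 4.46558202e-03, -9.28470612e+01,  1.98390998e+00, -3.70514989e+01,
        1.81427045e-02,  5.40421810e-03,  5.76151342e-05]), 'position': array([0.24257965, 0.57566794, 0.23081183]), 'tool_rot': array([-3.14059087e+00,  6.36926306e-05,  2.74282127e+00]), 'force': array([ 0.53528024, -0.77412735,  0.23872119]), 'moment': array([ 0.01000519,  0.02650031, -0.00790972]), 'finger_force': 0.0, 'grip_width': 0.08546934302919497}
```

View pics/top0b.png

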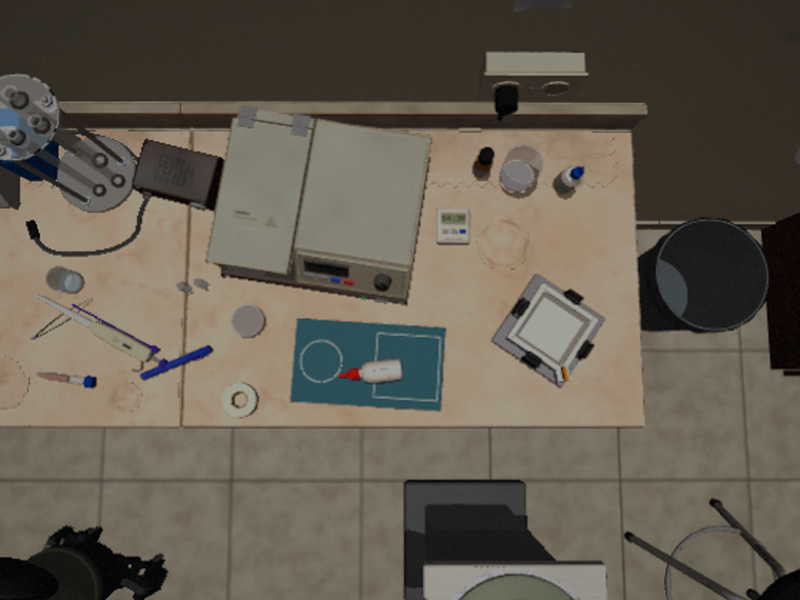

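View pics/scene0b.png

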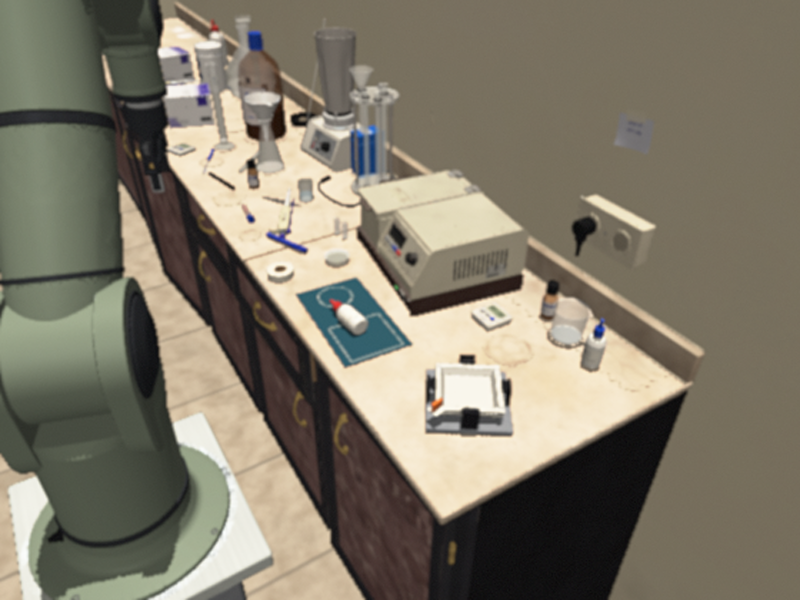

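The top view shows the mat (corners about (297,318), (446,326), (441,411), (291,402) in the 800-px image), with the bottle at (340–402, 372). The stack centre is near (550,328) and the tab near (565,374). The centrifuge's front face is just beyond the mat. I'll enlarge this area.

Run:
```python
import cv2
a=cv2.imread('pics/top0.png')[185:295,195:435];cv2.imwrite('pics/top0c.png',cv2.resize(a,None,fx=3.3333,fy=3.3333,interpolation=cv2.INTER_CUBIC))
```

```text
(no output)
```

View pics/top0c.png

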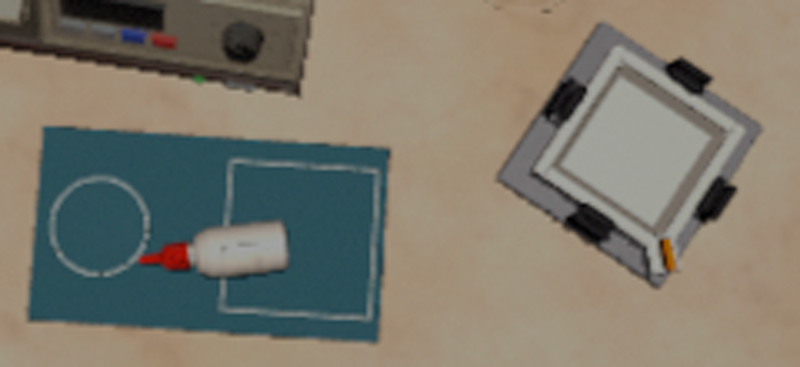

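The crop gives the mat corners (44,127), (390,149), (378,341), (29,320). The ring centre is (100,226), the bottle axis runs from base (288,247) to tip (140,261), and the tab is at (668,254). Next I convert these to world positions.

Run:
```python
from h import *
np.set_printoptions(precision=4,suppress=True)
f=load('top0')
c=lambda p:np.array(p,float)/3.33333+[195,185]
M=w(f,c([(44,127),(390,149),(378,341),(29,320)]),.002); print('mat',M[:,:2],M.mean(0))
d=(M[0]+M[3]-M[1]-M[2])[:2]; print('mat yaw of y axis from +y', np.degrees(np.arctan2(-d[0],d[1])), np.linalg.norm(d)/2)
u=d/np.linalg.norm(d); print('ring',M.mean(0)[:2]+.085*u,'sq',M.mean(0)[:2]-.07*u)
print('ring seen',w(f,c([(100,226)]),.002)); print('sq seen',w(f,c([(232,160),(380,170),(371,319),(220,309)]),.002).mean(0))
B=w(f,c([(288,247),(140,261),(190,255)]),.021);print('bottle',B,np.linalg.norm(B[0]-B[1]))
b=(B[1]-B[0]);print('bottle ang from +y',np.degrees(np.arctan2(-b[0],b[1])))
S=w(f,c([(604,22),(762,130),(657,289),(497,178)]),.005);print('holder',S[:,:2],S.mean(0),np.linalg.norm(S-np.roll(S,1,0),axis=1))
R=w(f,c([(619,45),(748,124),(662,278),(534,172)]),.041);print('rim',R[:,:2],R.mean(0),np.linalg.norm(R-np.roll(R,1,0),axis=1))
t=w(f,c([(664,240),(673,270)]),.059);print('tab',t)
for C in (S,): 
  e=(C[0]-C[2])[:2];print('diag ang',np.degrees(np.arctan2(e[1],e[0])));e=(C[3]-C[1])[:2];print(np.degrees(np.arctan2(e[1],e[0]))-90)
```

```text
mat [[0.5774 0.3856]
 [0.5605 0.1169]
 [0.4133 0.1274]
 [0.4291 0.3943]] [0.4951 0.256  0.002 ]
mat yaw of y axis from +y -3.4952067885602305 0.26829753583139293
ring [0.5003 0.3409] sq [0.4908 0.1862]
ring seen [[0.5008 0.341  0.002 ]]
sq seen [0.4909 0.1863 0.002 ]
bottle [[0.4845 0.1965 0.021 ]
 [0.474  0.3084 0.021 ]
 [0.4785 0.2706 0.021 ]] 0.11239175492658551
bottle ang from +y 5.400670502533007
holder [[ 0.6601 -0.0515]
 [ 0.5752 -0.1724]
 [ 0.4528 -0.0868]
 [ 0.5378  0.0346]] [ 0.5565 -0.069   0.005 ] [0.1495 0.1477 0.1494 0.1482]
rim [[ 0.6365 -0.054 ]
 [ 0.5765 -0.1498]
 [ 0.4614 -0.0813]
 [ 0.5402  0.0124]] [ 0.5537 -0.0682  0.041 ] [0.117  0.113  0.1339 0.1224]
tab [[ 0.4892 -0.0788  0.059 ]
 [ 0.4674 -0.0847  0.059 ]]
diag ang 9.670829059643832
10.246983804275985
```

```bash
cat > p.py <<'E'
from h import *
from scipy.spatial.transform import Rotation as Ro
np.set_printoptions(precision=4,suppress=True)
def cur():
    s=bot.observe(); return np.array(s['position']),Ro.from_euler('xyz',s['tool_rot']),s
def rows(P,R):
    p,r,s=cur(); v=np.degrees((R*r.inv()).as_rotvec()); d=(np.array(P)-p)*100
    print('travel',d.round(2),'turn',v.round(1),'rows>=',max(np.linalg.norm(d)/5,np.linalg.norm(v)/8.59).round(1))
def frame(y,z):
    y=np.array(y)/np.linalg.norm(y);z=np.array(z)/np.linalg.norm(z);return Ro.from_matrix(np.c_[np.cross(y,z),y,z])
b=np.array([-.094,.9956,0]);n=np.array([.9956,.094,0]);a=np.radians(35)
tz=-np.sin(a)*b-np.cos(a)*np.array([0,0,1.])
RG=frame(n,tz)
base=np.array([.4845,.1965,.021])
PG=base+.048*b; PG=PG+tz*((.012-PG[2])/tz[2])  # TCP on the pad line through the axis, z=12mm
RU=Ro.from_rotvec([0,0,np.radians(-25)])*Ro.from_rotvec(n*np.pi/2)*RG
E
python3 -c "
from p import *
print(PG); rows(PG-tz*.12,RG)"
```

```text
[0.4806 0.238  0.012 ]
travel [ 23.15 -26.91 -12.05] turn [-29.6 -21.8 -59.7] rows>= 8.2
```

```bash
python3 -m crank '{"travel":[[4.6,-5.4,0],[9.2,-10.8,-1],[13.8,-16.2,-3],[18.4,-21.6,-6],[23.15,-26.9,-9]],"turn":[[-3.5,-2.6,-7.1],[-7,-5.2,-14.2],[-10.5,-7.8,-21.3],[-14,-10.4,-28.4],[-17.5,-13,-35.5]],"gripper":[0,0,0,0,0]}' 30; python3 -c "
from p import *
rows(PG-tz*.12,RG); print(bot.observe()['qpos'])"
```

```text
clock: 0.6
position: [0.4016, 0.39, 0.1825]
tool_rot: [-3.057, 0.368, 2.127]
force: [1.3, 1.3, 0.1]
grip_width: 0.0855
finger_force: 0.0
travel [ 7.25 -8.34 -7.22] turn [-11.9  -8.6 -24. ] rows>= 3.3
[-1.2174  0.6124  0.2619  1.6872  0.1638  1.0984 -0.5358]
```

```bash
python3 -m crank '{"travel":[[2,-2,-1],[3,-3,-2],[4,-4,-3],[4,-4,-3],[4,-4,-3]],"turn":[[-4,-2.9,-8],[-8,-5.8,-16],[-12,-8.6,-24],[-12,-8.6,-24],[-12,-8.6,-24]],"gripper":[0,0,0,0,0]}' >/dev/null;  python3 -c "
from p import *
rows(PG-tz*.12,RG); print(bot.observe()['qpos'],bot.observe()['clock'])"
```

```text
travel [ 3.37 -4.51 -4.15] turn [ 0.  -0.2 -0.4] rows>= 1.4
[-1.237   0.815   0.407   1.547   0.131   1.2754 -0.8473] 1.1
```

```bash
python3 -m crank '{"travel":[[1.7,-2.3,-2.1],[3.4,-4.5,-4.2],[3.4,-4.5,-4.2],[3.4,-4.5,-4.2],[3.4,-4.5,-4.2]],"turn":[[0,0,0],[0,0,-0.4],[0,0,-0.4],[0,0,-0.4],[0,0,-0.4]],"gripper":[0,0,0,0,0]}' >/dev/null;  python3 -c "
from p import *
rows(PG,RG); f=grab('wrist','w1')
P=[base,base+.074*b,base+.113*b,base+.048*b]; print(proj(f,P).round(0).tolist(), cur()[2]['force'])"
```

```text
travel [ 0.63 -6.96 -9.94] turn [-0.2 -0.1 -0. ] rows>= 2.4
[[281.0, 235.0], [281.0, 188.0], [281.0, 154.0], [281.0, 207.0]] [-0.1781  0.0974  0.1025]
```

View pics/w1.png

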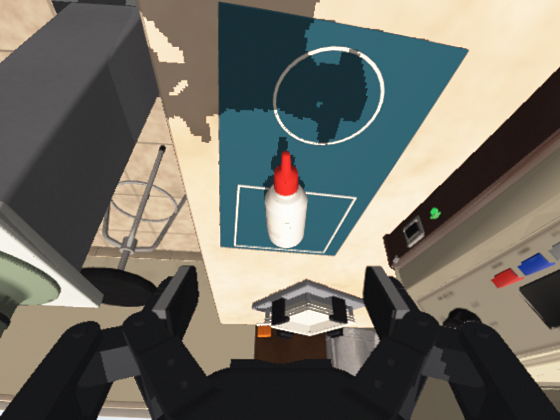

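The wrist view shows the bottle (tip (286,152), base (286,245)) between the fingers, about 3–5 mm toward the right finger from centre. I'll shift 3 mm in x and descend.

```bash
python3 -m crank '{"travel":[[0.4,-2,-2.8],[0.7,-4,-5.7],[0.9,-6,-8.5],[0.9,-7,-9.9],[0.9,-7,-9.9]],"turn":[[0,0,0],[0,0,0],[0,0,0],[0,0,0],[0,0,0]],"gripper":[0,0,0,0,0]}' ; python3 -m crank '{"travel":[[0,0,0],[0,0,0],[0,0,0],[0,0,0],[0,0,0]],"turn":[[0,0,0],[0,0,0],[0,0,0],[0,0,0],[0,0,0]],"gripper":[0.3,0.6,1,1,1]}' 30;python3 -m crank '{"travel":[[0,0,0],[0,0,0],[0,0,0],[0,0,0],[0,0,0]],"turn":[[0,0,0],[0,0,0],[0,0,0],[0,0,0],[0,0,0]],"gripper":[1,1,1,1,1]}'
```

```text
clock: 2.15
position: [0.4829, 0.2353, 0.0107]
tool_rot: [-3.137, 0.611, 1.666]
force: [0.3, 0.4, 0.8]
grip_width: 0.0852
finger_force: 0.0
clock: 2.65
position: [0.4839, 0.2373, 0.0122]
tool_rot: [-3.14, 0.609, 1.664]
force: [-2.8, 3.9, 7.5]
grip_width: 0.0364
finger_force: 29.4
clock: 3.15
position: [0.4839, 0.2373, 0.0122]
tool_rot: [-3.14, 0.609, 1.664]
force: [-2.2, 4.4, 7.6]
grip_width: 0.0369
finger_force: 29.4
```

```bash
cat >> p.py <<'E'
T0=np.array([.4839,.2373,.0122]); o=base-T0; o=o-n*(o@n)   # base relative to TCP, in the grasp
ring=np.array([.5005,.341,.002])
def TU(h): return ring+[0,0,h]-(RU*RG.inv()).apply(o)
E
python3 -m crank '{"travel":[[0,0,1.5],[0,0,3.5],[0,0,5.5],[0,0,7.5],[0,0,8]],"turn":[[0,0,0],[0,0,0],[0,0,0],[0,0,0],[0,0,0]],"gripper":[1,1,1,1,1]}'; python3 -c "
from p import *
print(o,TU(.05)); rows(TU(.05),RU)"
```

```text
clock: 3.65
position: [0.4845, 0.2368, 0.0942]
tool_rot: [3.141, 0.608, 1.662]
force: [0.8, 0.2, -0.2]
grip_width: 0.0364
finger_force: 30.6
[ 0.0038 -0.0405  0.0088] [0.5035 0.3493 0.0927]
travel [ 1.9  11.25 -0.16] turn [ 89.7 -11.3 -19.5] rows>= 10.8
```

```bash
python3 -m crank '{"travel":[[0,0.5,1],[0,1,2],[0,1.5,3],[0,2,3],[0,2,3]],"turn":[[8.2,-1,-1.8],[16.4,-2,-3.6],[24.6,-3.1,-5.3],[32.8,-4.1,-7.1],[41,-5.2,-8.9]],"gripper":[1,1,1,1,1]}'; python3 -c "
from p import *
rows(TU(.05),RU);print(cur()[2]['qpos'])"
```

```text
clock: 4.15
position: [0.4841, 0.257, 0.1228]
tool_rot: [3.051, -0.1, 1.479]
force: [0.1, 0.5, -1.6]
grip_width: 0.0363
finger_force: 30.6
travel [ 1.94  9.22 -3.01] turn [ 49.1  -6.1 -10.8] rows>= 5.9
[-0.6974  0.5027  0.151   2.0158 -0.1996  0.5024 -0.4965]
```

```bash
python3 -m crank '{"travel":[[0.2,1,0],[0.4,2,0],[0.6,3,0],[0.9,4,0],[1,5,0]],"turn":[[8.2,-1,-1.8],[16.4,-2,-3.6],[24.6,-3.1,-5.3],[32.8,-4.1,-7.1],[41,-5.2,-8.9]],"gripper":[1,1,1,1,1]}'; python3 -c "
from p import *
rows(TU(.05),RU);print(cur()[2]['qpos'])"
```

```text
clock: 4.65
position: [0.4882, 0.2982, 0.1183]
tool_rot: [3.076, -0.511, 1.395]
force: [-0.6, 1.1, -1.3]
grip_width: 0.0362
finger_force: 30.6
travel [ 1.52  5.11 -2.56] turn [25.6 -3.9 -6.8] rows>= 3.1
[-0.1126  0.5537 -0.4319  2.123  -0.7945  0.2034  0.1193]
```

```bash
python3 -m crank '{"travel":[[0.5,1.5,0],[1,3,0],[1.5,5,0],[1.5,5,0],[1.5,5,0]],"turn":[[8,-1.3,-2.3],[17,-2.6,-4.6],[25.6,-3.9,-6.8],[25.6,-3.9,-6.8],[25.6,-3.9,-6.8]],"gripper":[1,1,1,1,1]}'; python3 -c "
from p import *
rows(TU(.05),RU);print(cur()[2]['qpos'])"
```

```text
clock: 5.15
position: [0.5425, 0.3207, 0.1469]
tool_rot: [-3.053, -0.931, 1.234]
force: [0.0, -0.0, -2.6]
grip_width: 0.0361
finger_force: 30.6
travel [-3.9   2.86 -5.42] turn [ 0.6 -3.3 -4.4] rows>= 1.5
[ 0.4395  0.8897 -0.968   2.0591 -1.2629  0.1616  0.7908]
```

```bash
sed -i 's/np.radians(-25)/np.radians(-2)/' p.py; python3 -c "
from p import *
print(TU(.07));rows(TU(.07),RU)"
```

```text
[0.5    0.3498 0.1127]
travel [-4.25  2.91 -3.42] turn [ 1.2 -3.2 18.6] rows>= 2.2
```

```bash
python3 -m crank '{"travel":[[-1,0.5,-0.5],[-2,1,-1],[-3,2,-2],[-4.2,2.9,-2.5],[-4.2,2.9,-2.5]],"turn":[[0.4,-1,6],[0.8,-2,12],[1.2,-3.2,18.6],[1.2,-3.2,18.6],[1.2,-3.2,18.6]],"gripper":[1,1,1,1,1]}'; python3 -c "
from p import *
rows(TU(.07),RU);print(cur()[2]['qpos'])"
```

```text
clock: 5.65
position: [0.4976, 0.3515, 0.1208]
tool_rot: [-3.14, -0.955, 1.633]
force: [-1.1, -0.4, -0.7]
grip_width: 0.0365
finger_force: 30.6
travel [ 0.24 -0.17 -0.81] turn [ 0.3 -0.  -0.2] rows>= 0.2
[ 0.2659  0.8907 -0.7576  1.9791 -1.0119  0.4478  0.7756]
```

Run:
```python
from p import *
f=grab('scene','s2');g=grab('wrist','w2')
a=cv2.resize(cv2.imread('pics/s2.png')[160:290,180:310],(400,400),interpolation=cv2.INTER_CUBIC)
c=cv2.resize(cv2.imread('pics/w2.png'),(400,300))
h=np.zeros((400,800,3),np.uint8);h[:,:400]=a;h[:300,400:]=c;cv2.imwrite('pics/c2.png',h)
p,r,s=cur(); bb=p+(r*RG.inv()).apply(o); print('base est',bb); ax=(r*RG.inv()).apply(b);print(ax)
q=[bb,bb+.074*ax,bb+.113*ax]
print(((proj(f,q)-[180,160])*400/130).round(0).tolist(),(proj(g,q)*400/560+[400,0]).round(0).tolist())
```

```text
base est [0.5    0.3414 0.0807]
[-0.0006  0.0047  1.    ]
[[158.0, 82.0], [154.0, 17.0], [152.0, -19.0]] [[602.0, 220.0], [603.0, 183.0], [604.0, 144.0]]
```

View pics/c2.png

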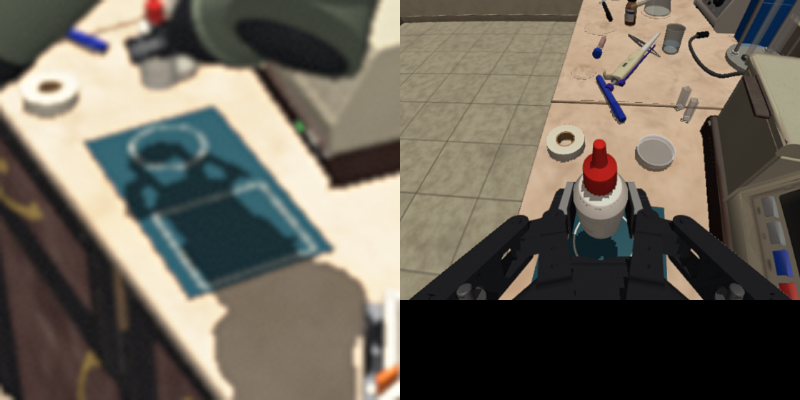

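The bottle is upright in the fingers. Its nozzle is at (600,141) in the wrist view, against a predicted (604,144), so the in-hand estimate holds. Lowering now.

```bash
python3 -m crank '{"travel":[[0,0,-1.5],[0,0,-3.5],[0,0,-5.5],[0,0,-6.5],[0,0,-6.5]],"turn":[[0,0,0],[0.3,0,0],[0.3,0,0],[0.3,0,0],[0.3,0,0]],"gripper":[1,1,1,1,1]}'; python3 -c "
from p import *
rows(TU(0),RU);print(cur()[2]['qpos'])"
```

```text
clock: 6.25
position: [0.4995, 0.35, 0.0555]
tool_rot: [-3.141, -0.961, 1.63]
force: [0.7, 0.6, -0.5]
grip_width: 0.0363
finger_force: 30.6
travel [ 0.05 -0.02 -1.28] turn [-0. -0. -0.] rows>= 0.3
[ 0.2873  1.044  -0.7776  1.9627 -1.0157  0.3607  0.8914]
```

```bash
python3 -m crank '{"travel":[[0,0,-0.4],[0,0,-0.8],[0,0,-1.0],[0,0,-1.1],[0,0,-1.2]],"turn":[[0,0,0],[0,0,0],[0,0,0],[0,0,0],[0,0,0]],"gripper":[1,1,1,1,1]}'
```

```text
clock: 6.75
position: [0.4994, 0.3506, 0.0444]
tool_rot: [3.139, -0.96, 1.634]
force: [-0.0, 0.0, 0.1]
grip_width: 0.0365
finger_force: 30.6
```

```bash
python3 -m crank '{"travel":[[0,0,-0.1],[0,0,-0.1],[0,0,-0.2],[0,0,-0.2],[0,0,-0.2]],"turn":[[0,0,0],[0,0,0],[0,0,0],[0,0,0],[0,0,0]],"gripper":[1,1,1,1,1]}'
```

```text
clock: 7.25
position: [0.4993, 0.3506, 0.0423]
tool_rot: [3.14, -0.961, 1.633]
force: [-0.1, 0.3, -1.0]
grip_width: 0.0368
finger_force: 30.6
```

```bash
for i in 1 2; do python3 -m crank '{"travel":[[0,0,-0.1],[0,0,-0.1],[0,0,-0.1],[0,0,-0.1],[0,0,-0.1]],"turn":[[0,0,0],[0,0,0],[0,0,0],[0,0,0],[0,0,0]],"gripper":[1,1,1,1,1]}' | grep -E 'position|force:'; done
```

```text
position: [0.4993, 0.3508, 0.0416]
force: [0.4, 0.2, 5.3]
finger_force: 30.9
position: [0.4996, 0.3512, 0.0414]
force: [0.3, -1.9, 12.9]
finger_force: 31.2
```

```bash
python3 -m crank '{"travel":[[0,0,0.1],[0,0,0.1],[0,0,0.1],[0,0,0.1],[0,0,0.1]],"turn":[[0,0,0],[0,0,0],[0,0,0],[0,0,0],[0,0,0]],"gripper":[1,0.55,0.5,0.45,0.4]}' 20; python3 -m crank '{"travel":[[0,0,0],[0,0,0],[0,0,0],[0,0,0],[0,0,0]],"turn":[[0,0,0],[0,0,0],[0,0,0],[0,0,0],[0,0,0]],"gripper":[0.3,0.2,0.1,0,0]}'; python3 -c "
from p import *
p,r,s=cur(); z=r.apply([0,0,1]); print(z, -z*10)"
```

```text
clock: 8.75
position: [0.4993, 0.3505, 0.0411]
tool_rot: [3.14, -0.96, 1.633]
force: [0.1, -0.1, -0.5]
grip_width: 0.0512
finger_force: 0.0
clock: 9.25
position: [0.4993, 0.3505, 0.0412]
tool_rot: [3.14, -0.96, 1.633]
force: [-0.5, 0.8, -0.1]
grip_width: 0.0855
finger_force: 0.0
[-0.0493  0.818  -0.5731] [ 0.4934 -8.1798  5.7313]
```

```bash
python3 -m crank '{"travel":[[0.1,-1.2,0.85],[0.25,-3.3,2.3],[0.4,-6.5,4.6],[0.6,-9.8,6.9],[0.6,-9.8,6.9]],"turn":[[0,0,0],[0,0,0],[0,0,0],[0,0,0],[0,0,0]],"gripper":[0,0,0,0,0]}'
python3 - <<'E'
from p import *
f=grab('scene','s3');g=grab('wrist','w3')
a=cv2.resize(cv2.imread('pics/s3.png')[160:290,180:310],(400,400),interpolation=cv2.INTER_CUBIC)
c=cv2.resize(cv2.imread('pics/w3.png'),(400,300))
h=np.zeros((400,800,3),np.uint8);h[:,:400]=a;h[:300,400:]=c;cv2.imwrite('pics/c3.png',h)
# tray grasp
d=np.array([np.cos(np.radians(10)),np.sin(np.radians(10)),0]); y=np.array([-d[1],d[0],0])
print(cur()[2]['qpos'])
for s in (1,-1): rows([.4777,-.0829,.2],frame(s*y,[0,0,-1]))
E
```

```text
clock: 9.75
position: [0.5076, 0.2486, 0.1118]
tool_rot: [3.134, -0.957, 1.633]
force: [-0.7, 0.4, -0.6]
grip_width: 0.0854
finger_force: 0.0
[ 0.3991  0.8813 -0.6674  1.9807 -0.9149  0.5972  0.8168]
travel [ -2.81 -33.49   8.94] turn [-38.2 -48.2  88.2] rows>= 12.5
travel [ -2.81 -33.49   8.94] turn [-46.9  37.2 -76.5] rows>= 11.3
```

View pics/c3.png

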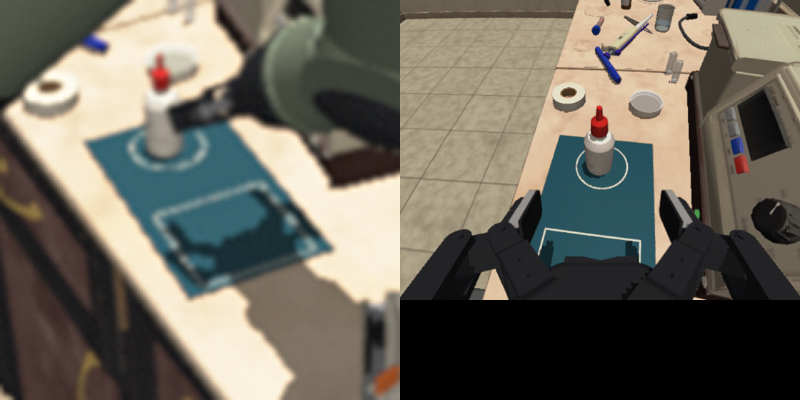

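The bottle stands centred in the ring: its base is at about (165,145) in the scene crop, and the ring surrounds it on all sides in the wrist view. Next is the tray tab.

```bash
cat >> p.py <<'E'
def dv(deg): t=np.radians(deg); return np.array([np.cos(t),np.sin(t),0])
Z=np.array([0,0,1.])
def RT(deg,tilt=0): # tool for tray with diagonal azimuth deg
    d=dv(deg); y=np.cross(Z,d); return Ro.from_rotvec(y*np.radians(tilt))*frame(-y,-Z)
E
python3 -m crank '{"travel":[[0,-2,3],[0,-5,6],[-1,-8,9],[-1.5,-11,9],[-2,-14,9]],"turn":[[-4.2,3.3,-6.8],[-8.3,6.6,-13.6],[-12.5,9.9,-20.4],[-16.7,13.2,-27.2],[-21,16.5,-34]],"gripper":[0,0,0,0.2,0.5]}'; python3 -c "
from p import *
rows([.4777,-.0829,.16],RT(10)); print(cur()[2]['qpos'])"
```

```text
clock: 10.35
position: [0.4847, 0.1121, 0.2009]
tool_rot: [-2.93, -0.53, 0.883]
force: [-0.9, 0.4, -1.6]
grip_width: 0.0593
finger_force: 0.0
travel [ -0.7  -19.5   -4.09] turn [-26.1  20.7 -42.7] rows>= 6.3
[ 0.2452  0.3693 -0.3082  2.1371 -0.7969  0.6152 -0.0088]
```

```bash
python3 -m crank '{"travel":[[0,-4,0],[0,-8,0],[-0.5,-12,0],[-0.7,-16,0],[-0.7,-19,-1]],"turn":[[-4.2,3.3,-6.8],[-8.3,6.6,-13.6],[-12.5,9.9,-20.4],[-16.7,13.2,-27.2],[-21,16.5,-34]],"gripper":[0.53,0.53,0.53,0.53,0.53]}'; python3 -c "
from p import *
rows([.4777,-.0829,.16],RT(10)); print(cur()[2]['qpos'])"
```

```text
clock: 10.85
position: [0.4784, -0.0789, 0.1907]
tool_rot: [-3.072, -0.094, 0.326]
force: [-0.2, -0.3, 0.1]
grip_width: 0.0401
finger_force: 0.0
travel [-0.07 -0.4  -3.07] turn [-5.2  4.2 -8.9] rows>= 1.3
[-0.0302  0.3417  0.1764  2.0475 -0.2489  0.7197 -0.9222]
```

```bash
python3 -m crank '{"travel":[[0,-0.2,-1.5],[0,-0.4,-3],[0,-0.4,-4],[0,-0.4,-5],[0,-0.4,-5]],"turn":[[-3,2,-5],[-5.2,4.2,-8.9],[-5.2,4.2,-8.9],[-5.2,4.2,-8.9],[-5.2,4.2,-8.9]],"gripper":[0.53,0.53,0.53,0.53,0.53]}'
python3 - <<'E'
from p import *
rows([.4777,-.0829,.045],RT(10)); print(cur()[2]['qpos'])
f=grab('wrist','w4'); g=grab('top','t4')
t=np.array([.4777,-.0829,.059]); d=dv(10)
print(proj(f,[t-.012*d,t+.012*d, [.5565,-.069,.025],[.5565+.082*d[0],-.069+.082*d[1],.041]]).round(0).tolist())
E
```

```text
clock: 11.35
position: [0.4774, -0.0813, 0.139]
tool_rot: [-3.136, -0.0, 0.18]
force: [-0.2, -0.1, -0.2]
grip_width: 0.0402
finger_force: 0.0
travel [ 0.03 -0.16 -9.4 ] turn [-0.3 -0.  -0.3] rows>= 1.9
[-0.1397  0.451   0.2464  2.0572 -0.1841  0.6546 -1.1611]
[[284.0, 230.0], [284.0, 203.0], [284.0, 113.0], [285.0, -6.0]]
```

View pics/w4.png

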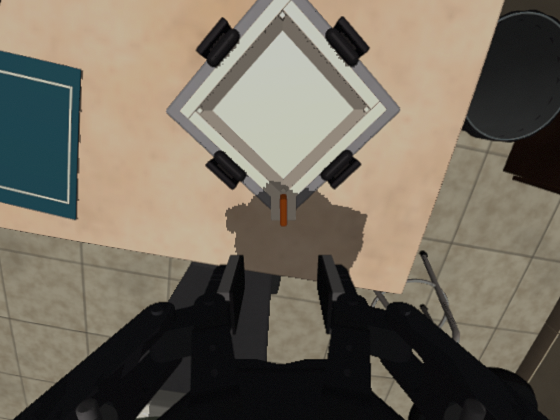

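The wrist view shows the tab at (284, 195–226), against a predicted 203–230, so it is about 3 mm farther along the diagonal. Laterally and in yaw it is aligned. Descending and pinching it.

```bash
python3 -m crank '{"travel":[[0.3,-0.1,-3],[0.3,-0.1,-6],[0.3,-0.1,-8],[0.3,-0.1,-9],[0.3,-0.1,-9.3]],"turn":[[0,0,0],[0,0,0],[0,0,0],[0,0,0],[0,0,0]],"gripper":[0.53,0.53,0.53,0.53,0.53]}';python3 -m crank '{"travel":[[0,0,0],[0,0,0],[0,0,0],[0,0,0],[0,0,0]],"turn":[[0,0,0],[0,0,0],[0,0,0],[0,0,0],[0,0,0]],"gripper":[0.7,0.8,0.85,0.9,1]}' 30
```

```text
clock: 11.95
position: [0.4812, -0.0828, 0.0471]
tool_rot: [-3.137, -0.001, 0.178]
force: [-1.1, -0.4, 0.8]
grip_width: 0.0405
finger_force: 0.0
clock: 12.45
position: [0.4816, -0.0824, 0.0478]
tool_rot: [-3.138, -0.002, 0.179]
force: [-1.1, 0.9, 9.1]
grip_width: 0.0048
finger_force: 31.5
```

```bash
python3 -m crank '{"travel":[[0,0,0],[0,0,0],[0,0,0.1],[0,0,0.1],[0,0,0.1]],"turn":[[0,0,0],[0,0,0],[0,0,0],[0,0,0],[0,0,0]],"gripper":[1,1,1,1,1]}' 60
python3 - <<'E'
from p import *
p,r,s=cur(); d=dv(10); y=np.cross(Z,d); F=np.array([.5565,-.069,0.040])+.082*d; print(y)
for t in (1,2,3,4,5,6,8,10,12,14):
    print(t,((F+Ro.from_rotvec(y*np.radians(t)).apply(p-F)-p)*100).round(2),(y*t).round(2))
E
```

```text
clock: 12.95
position: [0.4815, -0.0823, 0.0483]
tool_rot: [-3.138, -0.002, 0.179]
force: [2.7, 0.3, -0.4]
grip_width: 0.0042
finger_force: 60.2
[-0.1736  0.9848  0.    ]
1 [0.02 0.   0.28] [-0.17  0.98  0.  ]
2 [0.04 0.01 0.55] [-0.35  1.97  0.  ]
3 [0.06 0.01 0.83] [-0.52  2.95  0.  ]
4 [0.1  0.02 1.1 ] [-0.69  3.94  0.  ]
5 [0.13 0.02 1.38] [-0.87  4.92  0.  ]
6 [0.17 0.03 1.65] [-1.04  5.91  0.  ]
8 [0.27 0.05 2.19] [-1.39  7.88  0.  ]
10 [0.38 0.07 2.73] [-1.74  9.85  0.  ]
12 [0.51 0.09 3.27] [-2.08 11.82  0.  ]
14 [0.66 0.12 3.8 ] [-2.43 13.79  0.  ]
```

```bash
python3 -m crank '{"travel":[[0,0,0.1],[0,0,0.2],[0,0,0.35],[0,0,0.5],[0,0,0.6]],"turn":[[0,0.4,0],[-0.1,0.8,0],[-0.2,1.3,0],[-0.3,1.8,0],[-0.35,2.1,0]],"gripper":[1,1,1,1,1]}' |grep -E '(pos|rot|force|width)'; python3 -m crank '{"travel":[[0,0,0.1],[0,0,0.2],[0,0,0.35],[0,0,0.5],[0.1,0,0.6]],"turn":[[0,0.4,0],[-0.1,0.8,0],[-0.2,1.3,0],[-0.3,1.8,0],[-0.35,2.1,0]],"gripper":[1,1,1,1,1]}'|grep -E '(pos|rot|force|width)'
```

```text
position: [0.4816, -0.0824, 0.0545]
tool_rot: [-3.137, 0.036, 0.179]
force: [4.5, 0.8, -4.8]
grip_width: 0.004
finger_force: 59.7
position: [0.4814, -0.0824, 0.0603]
tool_rot: [-3.136, 0.075, 0.178]
force: [-5.8, 1.5, 1.0]
grip_width: 0.004
finger_force: 60.4
```

```bash
python3 -m crank '{"travel":[[-0.1,0,0],[-0.15,0,0.1],[-0.2,0,0.2],[-0.2,0,0.4],[-0.2,0,0.6]],"turn":[[0,0,0],[0,0.4,0],[-0.15,0.9,0],[-0.25,1.5,0],[-0.35,2.1,0]],"gripper":[1,1,1,1,1]}' |grep -E '(pos|rot|force|width)'
python3 - <<'E'
from p import *
f=grab('scene','s5'); a=cv2.imread('pics/s5.png')[235:325,270:390]; cv2.imwrite('pics/s5c.png',cv2.resize(a,(800,600),interpolation=cv2.INTER_CUBIC))
E
```

```text
position: [0.4802, -0.0825, 0.0664]
tool_rot: [-3.136, 0.111, 0.178]
force: [-0.3, -0.1, 0.1]
grip_width: 0.0041
finger_force: 60.2
```

View pics/s5c.png

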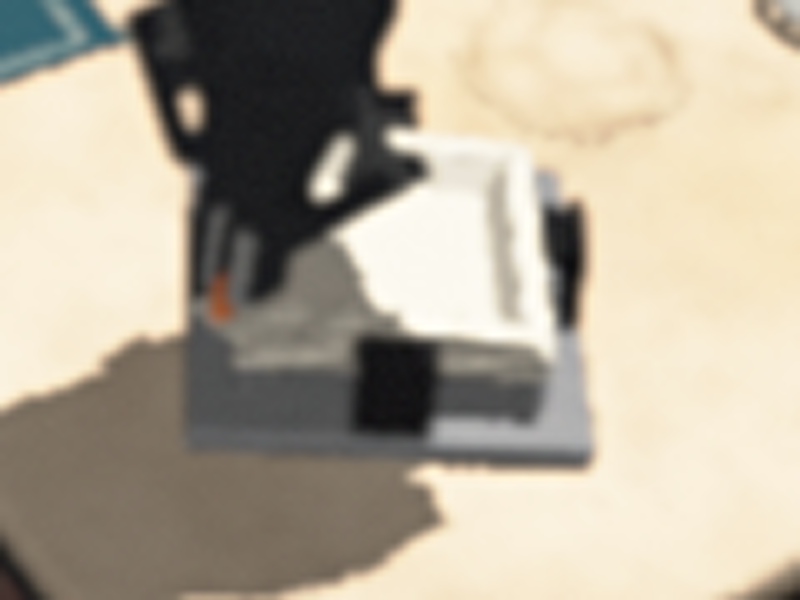

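The scene crop shows the tab corner (220,300) raised in the fingers. The far side of the rim (about (530,180)) is still down between its posts, and the holder hasn't moved. Forces are near zero, so I'll keep tilting and then lift.

```bash
python3 -m crank '{"travel":[[0,0,0.3],[0.05,0,0.6],[0.1,0,0.9],[0.15,0,1.2],[0.2,0,1.5]],"turn":[[-0.2,1.1,0],[-0.4,2.2,0],[-0.6,3.3,0],[-0.8,4.4,0],[-1,5.5,0]],"gripper":[1,1,1,1,1]}' |grep -E '(pos|rot|force|width)'; python3 -m crank '{"travel":[[0,0,0.5],[0,0,1.2],[0,0,2.2],[0,0,3.5],[0,0,5]],"turn":[[0,0,0],[0,0,0],[0,0,0],[0,0,0],[0,0,0]],"gripper":[1,1,1,1,1]}'|grep -E '(pos|rot|force|width)'
```

```text
position: [0.4823, -0.0825, 0.0814]
tool_rot: [-3.137, 0.208, 0.178]
force: [-0.5, 0.1, -0.3]
grip_width: 0.0041
finger_force: 60.2
position: [0.4822, -0.0825, 0.1325]
tool_rot: [-3.136, 0.207, 0.178]
force: [-0.4, 0.3, 0.4]
grip_width: 0.0037
finger_force: 60.2
```

```bash
python3 -m crank '{"travel":[[0,0,1],[0,0,2.5],[-0.5,1,4],[-1,3,5],[-1.5,6,5]],"turn":[[0,0,0],[0.6,-3,0],[1.2,-6,0],[1.7,-9,0],[2.1,-11.9,0]],"gripper":[1,1,1,1,1]}'|grep -E '(pos|rot|force|width)'; python3 -c "
from p import *
print(np.degrees(cur()[2]['tool_rot']),cur()[2]['qpos'])
sq=np.array([.491,.1863,.102]); rows(sq-.077*dv(41.5)+[0,0,.03],RT(41.5))"
```

```text
position: [0.4677, -0.023, 0.183]
tool_rot: [-3.137, -0.008, 0.176]
force: [0.9, 1.2, -0.4]
grip_width: 0.0041
finger_force: 60.2
[-179.7532   -0.473    10.0686] [-0.3023  0.3521  0.2866  2.0666 -0.1542  0.7345 -1.3134]
travel [-3.43 15.82 -5.1 ] turn [-0.4  0.3 31.4] rows>= 3.7
```

```bash
python3 -m crank '{"travel":[[-0.4,2,0],[-1,5,0],[-2,9,0],[-2.8,12.5,0],[-3.2,14.5,-1]],"turn":[[0,0,4],[0,0,10],[-0.2,0.2,17],[-0.3,0.3,24],[-0.4,0.3,29]],"gripper":[1,1,1,1,1]}'|grep -E '(pos|rot|force|width)'; python3 -m crank '{"travel":[[-0.1,0.7,-1],[-0.2,1.3,-2],[-0.2,1.3,-3],[-0.2,1.3,-4],[-0.2,1.3,-4]],"turn":[[0,0,1],[0,0,2],[0,0,2.4],[0,0,2.4],[0,0,2.4]],"gripper":[1,1,1,1,1]}'|grep -E '(pos|rot|force|width)'
python3 - <<'E'
from p import *
f=grab('top','t6');g=grab('scene','s6')
a=cv2.resize(f['pixels'][185:295,195:435,::-1],(800,367),interpolation=cv2.INTER_CUBIC)
b_=cv2.resize(g['pixels'][170:310,190:390,::-1],(333,233),interpolation=cv2.INTER_CUBIC)
h=np.zeros((600,800,3),np.uint8);h[:367]=a;h[367:,:333]=b_;cv2.imwrite('pics/c6.png',h)
p,r,s=cur();print(p)
d=dv(41.5);C=p+.077*d;C[2]=p[2]-.0065
y=np.cross(Z,d);print(((proj(f,[C+.082*d,C+.082*y,C-.082*y])-[195,185])*3.3333).round(0).tolist())
rows([*(np.array([.491,.1863])-.077*d[:2]),.125],RT(41.5))
E
```

```text
position: [0.4353, 0.1255, 0.1719]
tool_rot: [-3.141, 0.003, 0.695]
force: [0.8, -1.0, -0.8]
grip_width: 0.004
finger_force: 60.2
position: [0.4329, 0.1343, 0.1298]
tool_rot: [-3.141, 0.007, 0.724]
force: [-0.1, -0.1, 0.4]
grip_width: 0.0039
finger_force: 60.2
[0.4334 0.1349 0.1311]
[[227.0, 147.0], [216.0, 315.0], [394.0, 157.0]]
travel [-0.01  0.04 -0.61] turn [ 0.2 -0.2 -0. ] rows>= 0.1
```

View pics/c6.png

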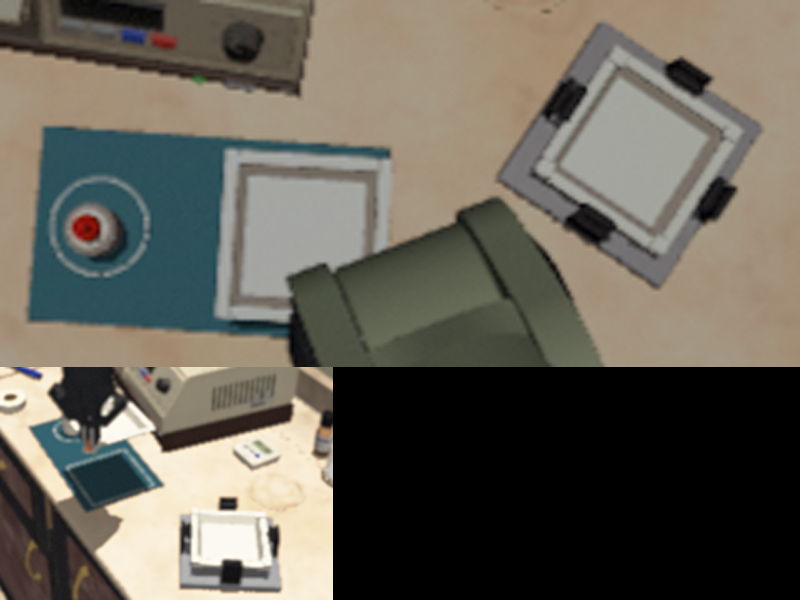

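The top crop shows the tray over the square, with corners at (227,148), (394,152) and (214,319), as predicted. The bottle is in the ring, and the holder is unmoved with one tray left. I'll lower the last 6 mm and check how level the tray is.

```bash
python3 -m crank '{"travel":[[0,0,-0.2],[0,0,-0.4],[0,0,-0.6],[0,0,-0.6],[0,0,-0.6]],"turn":[[0,0,0],[0.2,-0.2,0],[0.2,-0.2,0],[0.2,-0.2,0],[0.2,-0.2,0]],"gripper":[1,1,1,1,1]}'
python3 - <<'E'
from p import *
f=grab('wrist','w7');cv2.imwrite('pics/w7b.png',cv2.resize(cv2.imread('pics/w7.png'),(800,600),interpolation=cv2.INTER_CUBIC))
p,r,s=cur();d=dv(41.5);y=np.cross(Z,d)
for t in (0,3,-3):
    R=Ro.from_rotvec(y*np.radians(t)); L=.080*d+Z*-.0225
    q=[p+R.apply(.077*d+v) for v in (.082*d-.0065*Z,.082*y-.0065*Z,-.082*y-.0065*Z)]
    print(t,(proj(f,q)*800/560).round(0).tolist())
E
```

```text
clock: 17.6
position: [0.4333, 0.1356, 0.1253]
tool_rot: [-3.141, -0.001, 0.726]
force: [-0.4, 0.8, -0.9]
grip_width: 0.0042
finger_force: 60.2
0 [[405.0, -112.0], [169.0, 175.0], [639.0, 176.0]]
3 [[404.0, -94.0], [175.0, 176.0], [632.0, 177.0]]
-3 [[405.0, -131.0], [162.0, 175.0], [645.0, 176.0]]
```

View pics/w7b.png

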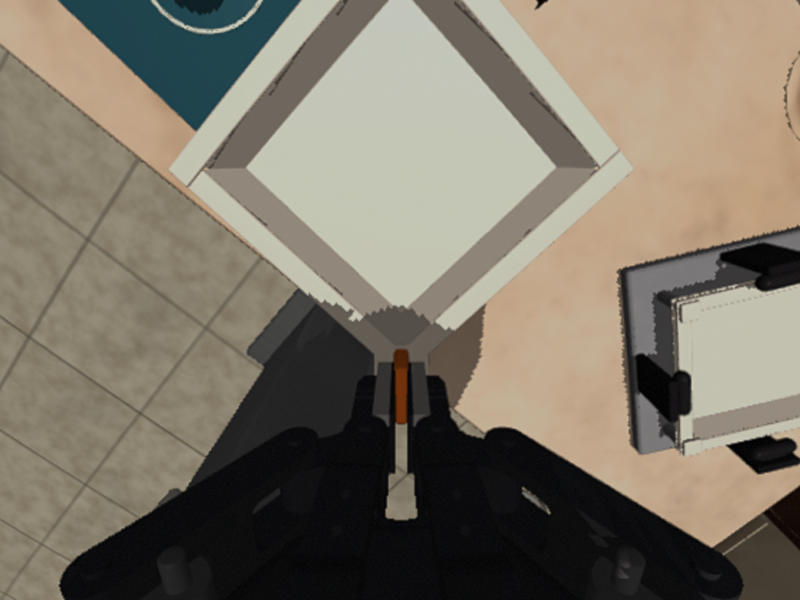

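Wrist view: rim side corners at (170,169) and (632,165), floor corners at (246,168) and (557,167), floor near corner about (402,312), tab top edge (401,350)–(401,423). I'll run PnP on these for the tilt.

Run:
```python
from p import *
f=load('w7'); px=np.array([(170,169),(632,165),(246,168),(557,167),(402,312),(401,350),(401,423)],float)*.7
s2=2**.5
for zf in (.001,.002):
    L=lambda dd,yy,z:[ (dd-yy)/s2,(dd+yy)/s2,z]   # tray frame from (along diagonal, left)
    O=np.array([L(0,.082,.016),L(0,-.082,.016),L(0,.0594,zf),L(0,-.0594,zf),L(-.0594,0,zf),L(-.068,0,.034),L(-.092,0,.034)])
    for ids in (range(7),range(5)):
        ids=list(ids)
        ok,rv,tv=cv2.solvePnP(O[ids],px[ids],K(f),np.array(f['dist'],float),flags=cv2.SOLVEPNP_SQPNP)
        rv,tv=cv2.solvePnPRefineLM(O[ids],px[ids],K(f),np.array(f['dist'],float),rv,tv)
        T=np.array(f['extrinsics']);R=T[:3,:3].T@cv2.Rodrigues(rv)[0]; c=T[:3,:3].T@(tv.ravel()-T[:3,3])
        n=R[:,2]; print('origin',c,'tilt along diag deg',np.degrees(n@dv(41.5)),'side',np.degrees(n@np.cross(Z,dv(41.5))))
```

```text
origin [0.4925 0.1893 0.0977] tilt along diag deg 3.3649602817571846 side 0.4379598034704692
origin [0.4923 0.1888 0.0998] tilt along diag deg 1.4961620861554352 side -0.2892181405118064
origin [0.4925 0.1893 0.0975] tilt along diag deg 3.231331554164376 side 0.43569100178375275
origin [0.4923 0.1888 0.0995] tilt along diag deg 1.1905130726776711 side -0.30157234710313235
```

The far corner sags about 2°. I'll trim that out, re-centre, then hand in.

```bash
python3 -m crank '{"travel":[[0,0,0],[-0.1,-0.1,0.1],[-0.1,-0.2,0.1],[-0.1,-0.2,0.1],[-0.1,-0.2,0.1]],"turn":[[0.4,-0.5,0],[0.8,-1,0],[1.3,-1.5,0],[1.3,-1.5,0],[1.3,-1.5,0]],"gripper":[1,1,1,1,1]}'; python3 -m crank '{"travel":[[0,0,0],[0,0,0],[0,0,0],[0,0,0],[0,0,0]],"turn":[[0,0,0],[0,0,0],[0,0,0],[0,0,0],[0,0,0]],"gripper":[1,1,1,1,1]}'; python3 -c "
from workcell import bot
print(bot.job_done())"
```

```text
clock: 18.15
position: [0.4323, 0.1335, 0.1263]
tool_rot: [-3.141, -0.036, 0.726]
force: [-0.7, -0.1, -0.7]
grip_width: 0.0039
finger_force: 60.2
clock: 18.65
position: [0.4323, 0.1336, 0.1262]
tool_rot: [-3.141, -0.035, 0.726]
force: [0.7, -0.0, 0.0]
grip_width: 0.0039
finger_force: 60.2
the job is handed in; nothing more can be done
None
```

I handed the job in at 18.65 s: the bottle stands in the ring, the tray was peeled corner first with the holder unmoved, and the arm is holding it by its tab about 10 cm above the square. I corrected a sag of about 2° just before handing in and did not re-measure it.

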